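# Stow the microscope optics in their fitted nests

## Task

The four cleaned microscope optics standing on the bench (objective, eyepiece, condenser lens, filter cube) go back into the accessory tray: stand each one upright, mount down, in the empty nest whose opening fits it, fully down on the nest's floor, and let go. Set them in gently, never drop them or tip them over, and leave the telescope that is already stowed in the tray where it is.

Things in the scene. Friction and masses are not known exactly. Their poses are not given: they have to be found in the camera images.
- objective: slim microscope objective, bright steel with a dark knurled ring, standing upright on the bench (z=0); round: 22 mm diameter from 5 to 44 mm above its foot (foot itself 19 mm diameter), tapering to a 13 mm nose at its top, 58 mm tall; 0.13 kg. Origin: centre of its underside, z up along its axis. Fits nest_slim.
- eyepiece: eyepiece standing upright: bright 34 mm diameter barrel below (0 to 26 mm), black head 42 mm in diameter above it (full width from 29 to 50 mm), narrowing to 35 mm at the top, 58 mm tall; 0.12 kg. Origin: centre of its underside, z up. Fits nest_medium.
- condenser_lens: stout round condenser lens in a dark metal mount with a light ring near the foot, 46 mm diameter from the foot to 40 mm height, 43 mm at its rim (46 mm height), glass dome to 51 mm; 0.2 kg. Origin: centre of its underside, z up. Fits nest_wide.
- filter_cube: black rectangular fluorescence filter cube, 42 (x) x 28 (y) x 48 mm tall, round glass windows in its two long faces and its top; 0.11 kg. Origin: centre of its underside, x along its long side, z up. Fits nest_rect (either way round).
- tray: aluminium tray fixed to the bench, 160 (x) x 235 (y) mm, rim 16 mm high, floor 3 mm. Origin: centre of its underside. It carries six nest blocks 75 mm apart, two rows of three along y; the four listed ones change places; the far right one (slit 52 x 12 mm) stays empty, its slider is in use. Right of it, ahead of the robot, stands a microscope (y -0.18 to 0.13, eyepieces z 0.35, tower 0.6).
- nest_slim: fixed grey plastic block in the tray, 74 x 74 x 22 mm, with one round bore of 27 mm diameter in its middle (smallest of the empty round bores), 14 mm deep with a dark floor; mouth flared by 5 mm all round to 37 mm, the flare 5 mm deep. Origin: centre of the block's underside; bore floor 8 mm and block top 22 mm above it; x, y along the block's sides, z up. For the objective.
- nest_medium: nest block like nest_slim, with a round bore of 39 mm diameter (49 mm at the flared mouth), same depth and same origin; for the eyepiece's 34 mm barrel
- nest_wide: nest block like nest_slim, with a round bore of 51 mm diameter (61 mm at the flared mouth), same depth and same origin; for the condenser lens
- nest_rect: nest block like nest_slim, with a rectangular pocket 47 mm along its x by 33 mm along its y (57 x 43 mm at the flared mouth), same depth and same origin; for the filter cube, long side along x
- telescope: centring telescope, already stowed in its own small nest in the far left place of the tray: slim tube with black head 31 mm wide, 70 mm tall, top about 81 mm above the bench. Loose; leave it there. Origin: centre of its underside, z up.

How it is judged:
By the outcome, as a careful person would: the job done as asked, in the order asked, and still so for the second after the job is handed in, with the robot touching nothing.
It also fails if it takes over 83 s, if anything falls off the work surface, if the arm or the gripper's body presses on something with over 40 N, if the wrist force passes 120 N, or if a joint passes its speed limit or range.

## Robot

A 6-joint arm with a two-finger parallel gripper is mounted at the origin on a cart in front of the work surface, level with it; the furniture and walls round the work are solid. World frame = base frame: x ahead of the robot, y to its left, z up, the work surface at z = 0. Lengths are in m, angles in rad, forces in N, time in s.
With the tool pointing down it reaches from about 0.35 to 0.975 m from the base axis. Payload 4.9 kg.
Tool frame: the origin (TCP) lies at the very end of the fingers, on their centre line; the grasp point (between the pads) lies 19 mm behind it; z points along the fingers, y is the line along which they close (so a half turn about z gives the same grasp; the last joint's range is limited). The gripper opens to 85 mm and grips with 20 to 120 N. Pads are 22 mm wide; open, the fingers measure 114 mm over their backs; the gripper's body (76 mm by 85 mm) begins 54 mm behind the grasp point. The pads swing forward as they close: fully open they stand 13 mm farther back than shut.
Start: joints at [-1.271, 0.053, 1.613, -0, 1.476, -0.119], TCP at [0.254, -0.571, 0.231] pointing down, gripper open.
Joint ranges: [-3.01, 3.01], [-1.01, 2.22], [0.06, 2.58], [-1.02, 4.17], [0.09, 2.62], [-3.14, 3.14]. Speed limits (rad/s): [2.57, 2.57, 3.14, 3.14, 3.14, 3.14].

## Interface

Orientations are given as a unit quaternion [w, x, y, z].
In Python, from plant import * gives the robot as it stands.
- The arm moves only by the tool jog_arm, never from a script. Its argument "moves" is a list that holds one entry, the list of rows, each a list of 7 numbers: the finger opening in cm, from 0 to 8.54, then the shift along the tool's x, y, z in cm, then the turn, a rotation vector about the tool's x, y, z in rad. A call has 1 to 20 rows; each row shifts and turns the commanded pose from where the row before left it, along the tool's axes as they then stand; what a row does not reach is not made up. A row lasts 1/12 s, in which the tool goes at most 41.7 mm and 7.16 degrees, less where a joint would pass 70% of its speed; a pose out of reach is approached as far as the arm can. A call is refused whole if a number of a shift passes 4.17 or a number of a turn 0.125, either way. A call with a gripper value outside its range is refused whole. The fingers move at their own pace and stop on an object; the grip force is fixed at half the most. Time passes only in rows, so rows that do not move let the fingers close. It gives the time, the measured TCP pose, the force, the opening and the grip force at its end, in the units of the state.
- state(): the state, without advancing time (a new reading comes with each control period).
- grab_frame(name): name is "scene" or "top" or "wrist"; returns a dict with "color" (480x640x3 uint8, blue, green, red), "depth" (480x640 float32, m along the optical axis (not along the pixel's ray), 0 where there is no reading), "fx", "fy", "cx", "cy" (pixels), "R" (3x3) and "t" (3): a world point X has camera coordinates R X + t. Camera axes: x right, y down, z forward; pixel columns grow to the right and rows downward; lengths in m; the calibration is good to about 2 mm. The wrist camera is an equidistant fisheye: a pixel r from the principal point sees the ray r / f radians off the axis. A picture is of the moment at which its call begins.
- job_done(): hands the job in; it is judged then, once.
Trained networks look in a picture, given as the dict that the camera call returned (one of the last four; its "shot" number tells which), for a name from the list of things; names that differ only in an ending like _2 or _b are one class to them, and where a whole thing is asked for, a point or a joint stands for the part that bears it (a point fixed in the world has none). Each returns a list of dicts, best first, with "p" (0 to 1); they miss things now and then, are a little off and sometimes report something else, mostly with a low value. They report only what shows in the picture. A call takes as long as a camera call.
- recognise(name, picture): "rect" ([centre column, centre row, width, height] in pixels, round what is visible of it).
- regions_of(name, picture): "pixels" (480x640 bool, what is visible of it) and "rect" ([centre column, centre row, width, height] in pixels, round what is visible of it).
The state is a dict: "time": time; "joint_pos": joint angles; "joint_vel": joint speeds; "joint_efforts": joint torques, N m; "tool_pos": TCP position; "tool_rot": TCP orientation; "contact_force": force on the tool from outside, world axes, zero at the start; "ft_torque": the same for the moment, N m; "gripper_width": opening from 0.0 (shut) to 1.0 (fully open); "grasp_force": force on a finger pad.
Only numpy, scipy, OpenCV 4.12 (cv2) and the standard library are available. Lean on these libraries where they do the work, as an engineer would, in place of code of your own. Each camera call takes 0.05 s, during which the arm holds its last target. There are 200 camera calls.

## Working session

There is one attempt and no reset: what is moved stays moved. The work goes in short steps, Python scripts to look and compute and a tool call to move; the robot and the scene stay as the last step left them, time stands still between calls to the robot, and variables do not carry over. Pictures are saved under pics/ and viewed, at most 14 in all, crops included, and the job is handed in when it is done.

Besides the shell and the picture viewer there is one more tool, called after "Emit:" by a JSON object that holds its "api" and its "payload". jog_arm: Moves the arm, as the interface text tells. Its arguments: {"type":"object","properties":{"moves":{"type":"array"}},"required":["moves"]}

```bash
mkdir -p pics; ls
python3 - <<'E'
from plant import *
import cv2,pickle
s=state();print(s)
for n in("scene","top"):
    f=grab_frame(n);cv2.imwrite(f"pics/{n}0.png",f["color"]);pickle.dump(f,open(n+"0.pkl","wb"))
    print(n,f["fx"],f["fy"],f["cx"],f["cy"],f["R"],f["t"])
E
```

```text
pics
{'time': 0.0, 'joint_pos': array([-1.27099812e+00,  5.33924378e-02,  1.61431548e+00, -6.17459641e-06,
        1.47596447e+00, -1.18993518e-01]), 'joint_vel': array([-0.00019503,  0.00071401,  0.00010888,  0.00013868,  0.00195645,
        0.00152913]), 'joint_efforts': array([ 2.66872294e-04, -3.93675828e+01, -3.70180643e+01, -1.35614528e-04,
        6.97901094e-03,  6.58917321e-08]), 'tool_pos': array([ 0.25397778, -0.57038761,  0.23002811]), 'tool_rot': array([-1.03534481e-03,  9.78156084e-01,  2.07869174e-01, -9.69391347e-05]), 'contact_force': array([ 0.10777682, -0.01505434, -0.44609364]), 'ft_torque': array([ 0.01468036, -0.00505012,  0.0260034 ]), 'grasp_force': 0.0, 'gripper_width': 1.000846315059662}
scene 594.5999199442363 594.5999199442363 317.50262904596644 233.4160454215614 [[-0.83501249 -0.5496708   0.02482222]
 [-0.30202534  0.42016841 -0.85570976]
 [ 0.45992916 -0.72202529 -0.51686038]] [0.60356793 0.05030944 0.93362388]
top 468.20804993505004 468.20804993505004 318.858171929905 241.77878321344585 [[-0.00765617 -0.999969    0.00183691]
 [-0.99820667  0.00753358 -0.05938592]
 [ 0.05937024 -0.00228829 -0.99823341]] [0.31787239 0.52316784 0.85132375]
```

View pics/scene0.png

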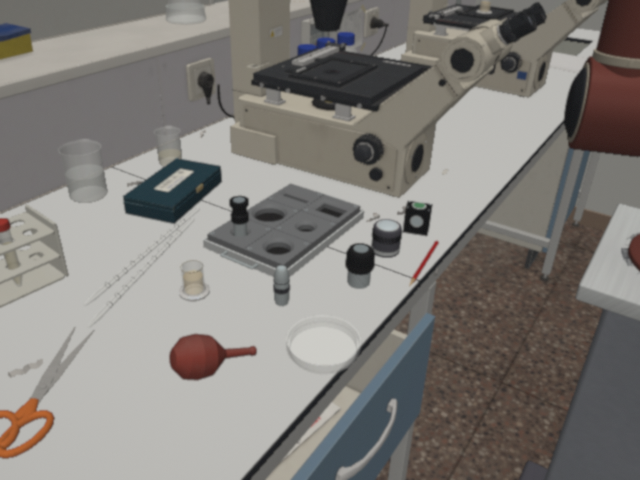

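View pics/top0.png

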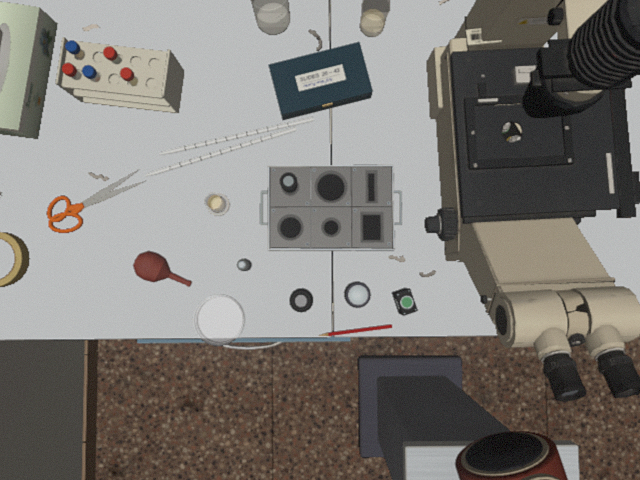

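```bash
cat > h.py <<'E'
from plant import *
import numpy as np, cv2, pickle
def cloud(f):
    v,u=np.mgrid[:480,:640]; d=f["depth"]
    c=np.stack([(u-f["cx"])/f["fx"]*d,(v-f["cy"])/f["fy"]*d,d],-1)
    return (c-f["t"])@f["R"]
def ray(f,u,v,z):
    r=np.array([(u-f["cx"])/f["fx"],(v-f["cy"])/f["fy"],1])@f["R"]; o=-f["R"].T@f["t"]
    return o+r*(z-o[2])/r[2]
E
python3 - <<'E'
from h import *
np.set_printoptions(precision=4,suppress=True)
for n in("top","scene"):
    f=grab_frame(n);W=cloud(f);pickle.dump(f,open(n+".pkl","wb"))
    for o in("objective","eyepiece","condenser_lens","filter_cube","telescope","tray","nest_slim","nest_medium","nest_wide","nest_rect"):
        R=regions_of(o,f)
        for r in R[:2]:
            m=r["pixels"]&(f["depth"]>0); P=W[m]
            if len(P)<5: print(o,r["p"],r["rect"],len(P));continue
            zt=np.percentile(P[:,2],95); T=P[P[:,2]>zt-.006]
            print(n,o,round(r["p"],2),np.round(r["rect"],1),len(P),"ztop",zt.round(4),"c",T.mean(0),"mid",(T.min(0)+T.max(0))/2,"ext",np.ptp(T,0), "rect@25mm",ray(f,*r["rect"][:2],.025)[:2])
E
```

```text
top objective 0.52 [244.2 267.8  11.3   8.2] 106 ztop 0.059 c [0.4845 0.4498 0.0568] mid [0.4842 0.4494 0.0566] ext [0.0159 0.0139 0.0068] rect@25mm [0.4785 0.4504]
top eyepiece 0.78 [299.9 300.6  23.5  26.5] 447 ztop 0.0607 c [0.4216 0.3472 0.058 ] mid [0.4213 0.3478 0.0585] ext [0.0349 0.0352 0.0076] rect@25mm [0.4182 0.3492]
top eyepiece 0.67 [330.5 227.7  41.7  39.3] 1686 ztop 0.0266 c [0.554  0.2922 0.0242] mid [0.5541 0.2913 0.0247] ext [0.0745 0.0741 0.0082] rect@25mm [0.5507 0.2924]
top condenser_lens 0.9 [358.2 294.9  27.4  28.6] 563 ztop 0.0505 c [0.4303 0.2466 0.0476] mid [0.4305 0.247  0.0488] ext [0.0424 0.0426 0.0084] rect@25mm [0.4277 0.2431]
top filter_cube 0.57 [404.1 299.6  25.7  27.9] 452 ztop 0.0501 c [0.4174 0.1616 0.0478] mid [0.4175 0.1621 0.0484] ext [0.0423 0.0355 0.0085] rect@25mm [0.4186 0.1598]
top telescope 0.77 [289.2 184.8  14.7  21.7] 274 ztop 0.0829 c [0.628  0.3666 0.0806] mid [0.6282 0.3666 0.0807] ext [0.0306 0.0278 0.0073] rect@25mm [0.6306 0.3678]
top tray 0.85 [330.1 207.9 139.   87.1] 531 ztop 0.0169 c [0.5588 0.2697 0.0148] mid [0.5899 0.2918 
[... 2555 characters left out ...]
] rect@25mm [0.5447 0.3773]
scene nest_wide 0.61 [331.4 210.8  55.9  36. ] 1019 ztop 0.0231 c [0.5513 0.2179 0.0213] mid [0.5525 0.2194 0.021 ] ext [0.0776 0.0782 0.0077] rect@25mm [0.5434 0.2309]
scene nest_wide 0.6 [274.8 214.4  52.1  31.7] 905 ztop 0.0232 c [0.6259 0.2887 0.0215] mid [0.6276 0.2929 0.0211] ext [0.0772 0.0784 0.0078] rect@25mm [0.6132 0.2967]
scene nest_rect 0.59 [333.2 211.7  59.9  38. ] 1099 ztop 0.0231 c [0.5518 0.2178 0.0213] mid [0.5532 0.2195 0.021 ] ext [0.079  0.0791 0.0076] rect@25mm [0.5393 0.2318]
scene nest_rect 0.31 [274.9 214.9  48.7  27.1] 859 ztop 0.0232 c [0.627  0.2892 0.0214] mid [0.6271 0.2941 0.0211] ext [0.076  0.0762 0.0078] rect@25mm [0.6121 0.298 ]
```

Run:
```python
from h import *
np.set_printoptions(precision=4,suppress=True)
f=pickle.load(open("top.pkl","rb"));W=cloud(f)
im=f["color"];a=cv2.resize(im[160:320,225:425],None,fx=4,fy=3.75,interpolation=cv2.INTER_CUBIC)
cv2.imwrite("pics/crop.png",a)
for n,(x,y) in dict(med=(.5534,.3678),slim=(.5533,.2925),rect=(.5526,.2177),wide=(.626,.291)).items():
    m=(abs(W[...,0]-x)<.035)&(abs(W[...,1]-y)<.035)
    k=m&(W[...,2]<.018); P=W[k]
    r=cv2.minAreaRect((P[:,:2]*1000).astype(np.float32))
    print(n,"hole depthpts",len(P),P.mean(0),(P.min(0)+P.max(0))/2,np.ptp(P,0),r)
    g=im.mean(-1); k=m&(g<75)
    q=np.argwhere(k).astype(float).mean(0); print("  dark",k.sum(),ray(f,q[1],q[0],.011)[:2], "area mm2",k.sum()*(0.87/468)**2*1e6)
for n,(x,y),zt in (("obj",(.4843,.4496),.052),("eye",(.4215,.3475),.052),("cond",(.4304,.247),.04),("cube",(.4175,.162),.04)):
    m=(abs(W[...,0]-x)<.04)&(abs(W[...,1]-y)<.04)&(W[...,2]>zt); P=W[m]
    print(n,len(P),P.mean(0),(P.min(0)+P.max(0))/2,cv2.minAreaRect((P[:,:2]*1000).astype(np.float32)))
m=(abs(W[...,0]-.59)<.09)&(abs(W[...,1]-.291)<.125)&(W[...,2]>.02)&(W[...,2]<.034);P=W[m]
print("blocks",cv2.minAreaRect((P[:,:2]*1000).astype(np.float32)))
```

```text
med hole depthpts 346 [0.5538 0.3676 0.0109] [0.5527 0.3674 0.0125] [0.0398 0.0377 0.0109] ((553.5654907226562, 367.8008117675781), (37.55484390258789, 38.26335144042969), 50.56916046142578)
  dark 348 [0.5534 0.3674] area mm2 1202.6134122287967
slim hole depthpts 166 [0.5537 0.2922 0.0109] [0.5539 0.2929 0.0123] [0.0251 0.0263 0.011 ] ((554.1547241210938, 292.90423583984375), (26.42886734008789, 24.63601303100586), 87.85902404785156)
  dark 169 [0.5531 0.2919] area mm2 584.0277777777778
rect hole depthpts 442 [0.5532 0.2167 0.0109] [0.5541 0.2175 0.0118] [0.0482 0.0333 0.0124] ((554.1251831054688, 217.4860076904297), (48.22209167480469, 33.35075378417969), 0.05253991112112999)
  dark 458 [0.5528 0.2161] area mm2 1582.749835634451
wide hole depthpts 583 [0.6292 0.2917 0.0112] [0.6283 0.2915 0.0126] [0.0507 0.0502 0.0107] ((628.2769775390625, 291.4972229003906), (50.18791961669922, 50.701446533203125), 89.7518539428711)
  dark 582 [0.6285 0.2914] area mm2 2011.2672583826431
obj 75 [0.4847 0.4508 0.0564] [0.4851 0.4506 0.0563] ((484.71331787109375, 451.109619140625), (16.344972610473633, 15.062156677246094), 44.35295867919922)
eye 390 [0.4215 0.3473 0.0575] [0.4211 0.3479 0.0572] ((421.4920654296875, 347.68841552734375), (37.69169616699219, 38.360904693603516), 62.814353942871094)
cond 497 [0.4305 0.247  0.0467] [0.4303 0.2467 0.0465] ((430.3174133300781, 246.70370483398438), (42.68033981323242, 43.177276611328125), 0.4407099783420563)
cube 392 [0.4167 0.1614 0.0475] [0.4167 0.1614 0.0464] ((416.4513854980469, 160.75396728515625), (42.207645416259766, 28.32541847229004), 18.430431365966797)
blocks ((590.5015258789062, 291.8157958984375), (223.56982421875, 148.73886108398438), 89.94629669189453)
```

View pics/crop.png

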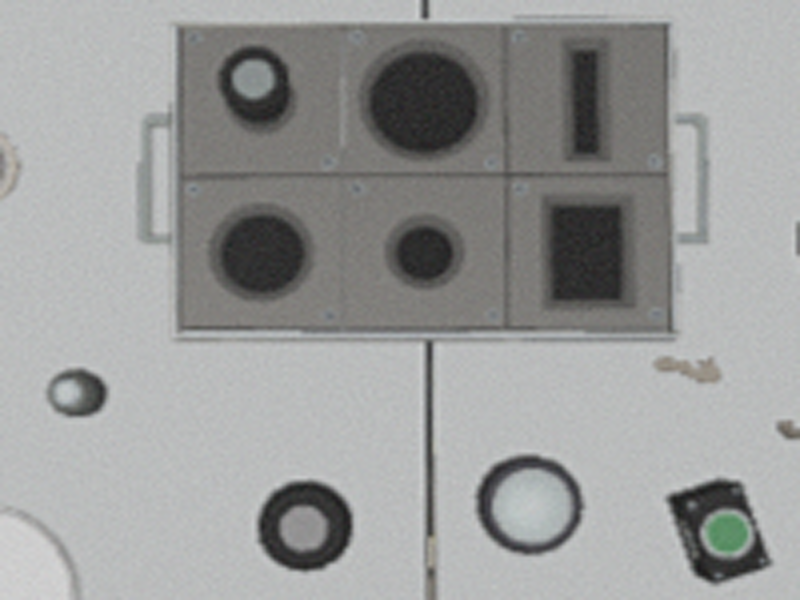

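Run:
```python
from h import *
np.set_printoptions(precision=3,suppress=True,linewidth=200)
for n in("top","scene"):
    f=pickle.load(open(n+".pkl","rb"));W=cloud(f)[f["depth"]>0]
    H=np.zeros((12,12))
    for i,x in enumerate(np.arange(.2,.8,.05)):
        for j,y in enumerate(np.arange(-.4,.2,.05)):
            k=(W[:,0]>=x)&(W[:,0]<x+.05)&(W[:,1]>=y)&(W[:,1]<y+.05)
            if k.any(): H[i,j]=W[k,2].max()
    print(n,"rows x .2.., cols y -.4..\n",H)
```

```text
Traceback (most recent call last):
IndexError: index 12 is out of bounds for axis 1 with size 12
```

Run:
```python
from h import *
np.set_printoptions(precision=2,suppress=True,linewidth=200)
for n in("top","scene"):
    f=pickle.load(open(n+".pkl","rb"));W=cloud(f)[f["depth"]>0]
    H=np.zeros((12,12))
    for i in range(12):
        for j in range(12):
            x=.2+.05*i;y=-.4+.05*j
            k=(W[:,0]>=x)&(W[:,0]<x+.05)&(W[:,1]>=y)&(W[:,1]<y+.05)
            if k.any(): H[i,j]=W[k,2].max()
    print(n,"rows x .2.., cols y -.4..\n",H)
```

```text
top rows x .2.., cols y -.4..
 [[-0.86 -0.85 -0.85 -0.85 -0.85 -0.85 -0.85  0.26  0.31  0.31  0.3  -0.85]
 [ 0.    0.    0.    0.    0.    0.    0.    0.    0.24  0.    0.    0.  ]
 [ 0.    0.   -0.    0.    0.    0.    0.34  0.35  0.35  0.    0.    0.  ]
 [ 0.    0.    0.    0.    0.    0.    0.31  0.34  0.34  0.31  0.05  0.05]
 [ 0.    0.    0.    0.    0.    0.    0.31  0.31  0.31  0.31  0.05  0.05]
 [ 0.    0.    0.    0.    0.    0.    0.28  0.26  0.26  0.26  0.01  0.01]
 [ 0.    0.    0.01  0.01  0.18  0.18  0.22  0.22  0.22  0.22  0.12  0.03]
 [ 0.    0.    0.    0.    0.19  0.19  0.19  0.19  0.19  0.19  0.19  0.03]
 [ 0.    0.    0.    0.    0.19  0.19  0.2   0.2   0.2   0.2   0.19  0.03]
 [ 0.   -0.    0.    0.    0.19  0.19  0.2   0.39  0.5   0.5   0.19  0.03]
 [ 0.    0.    0.    0.    0.19  0.19  0.2   0.19  0.5   0.5   0.19  0.  ]
 [ 0.    0.    0.    0.    0.    0.    0.    0.39  0.39  0.39  0.19  0.  ]]
scene rows x .2.., cols y -.4..
 [[-0.86 -0.85 -0.85 -0.86 -0.85 -0.86  0.    0.    0.29  0.38  0.29  0.  ]
 [-0.85 -0.86 -0.85 -0.85 -0.85 -0.85  0.    0.    0.    0.    0.    0.  ]
 [-0.   -0.   -0.   -0.   -0.   -0.    0.34  0.35  0.35  0.33 -0.   -0.  ]
 [-0.   -0.   -0.    0.    0.    0.    0.27  0.34  0.34  0.32  0.03  0.05]
 [-0.   -0.   -0.   -0.   -0.   -0.    0.31  0.31  0.31  0.31  0.05  0.05]
 [-0.   -0.   -0.   -0.   -0.   -0.    0.16  0.16  0.15  0.26  0.    0.  ]
 [-0.   -0.   -0.   -0.   -0.    0.18 -0.    0.    0.17  0.21  0.12  0.02]
 [-0.   -0.   -0.   -0.    0.19  0.19  0.19  0.19  0.19  0.19  0.19  0.02]
 [-0.    0.    0.    0.    0.19  0.19  0.19  0.19  0.19  0.2   0.19  0.02]
 [ 0.    0.    0.    0.    0.18  0.19  0.19  0.2   0.32  0.32  0.19  0.02]
 [ 0.    0.    0.    0.    0.18  0.2   0.19  0.2   0.32  0.32  0.19 -0.  ]
 [ 0.    0.    0.    0.    0.19  0.2   0.2   0.2   0.2   0.2   0.19 -0.  ]]
```

```bash
cat >> h.py <<'E'
def pose():
    s=state(); w,x,y,z=s["tool_rot"]
    th=np.arctan2(2*(x*y+w*z),1-2*(y*y+z*z)); return s["tool_pos"],th,s
def plan(wps,start=None):
    """wps: (x,y,z,theta_deg,grip_cm,step_cm); prints rows from the measured pose"""
    p,th,_=pose() if start is None else start; p=np.array(p); rows=[]
    for x,y,z,t,g,st in wps:
        d=np.array([x,y,z])-p; dt=(np.deg2rad(t)-th+np.pi)%(2*np.pi)-np.pi
        n=max(1,int(np.ceil(np.linalg.norm(d)*100/st-.02)),int(np.ceil(abs(dt)/.124-.02)))
        for i in range(n):
            r=(np.array([x,y,z])-p)/(n-i); a=(dt)/n
            c,s=np.cos(th),np.sin(th)
            R=np.array([[c,s,0],[s,-c,0],[0,0,-1]])
            q=np.round(R@r*100,2); a=round(a,3)
            rows.append([g,*q.tolist(),0,0,-a]); p=p+R.T@q/100; th+=a
    print(len(rows)); print(str([[round(v,3) for v in r] for r in rows]).replace(" ","").replace(".0,",",").replace(".0]","]"))
E
python3 - <<'E'
from h import *
plan([(.30,-.50,.44,60,8.5,3.8),(.44,-.15,.48,90,8.5,3.8),(.46,.15,.48,90,8.5,3.8)])
E
```

```text
24
[[8.5,1.18,-0.77,-3.48,0,0,np.float64(-0.105)],[8.5,1.25,-0.64,-3.48,0,0,np.float64(-0.105)],[8.5,1.31,-0.51,-3.48,0,0,np.float64(-0.105)],[8.5,1.36,-0.37,-3.48,0,0,np.float64(-0.105)],[8.5,1.39,-0.22,-3.47,0,0,np.float64(-0.105)],[8.5,1.41,-0.07,-3.48,0,0,np.float64(-0.105)],[8.5,3.73,-0.53,-0.4,0,0,np.float64(-0.052)],[8.5,3.75,-0.34,-0.4,0,0,np.float64(-0.052)],[8.5,3.77,-0.14,-0.4,0,0,np.float64(-0.052)],[8.5,3.77,0.05,-0.4,0,0,np.float64(-0.052)],[8.5,3.76,0.25,-0.4,0,0,np.float64(-0.052)],[8.5,3.74,0.45,-0.4,0,0,np.float64(-0.052)],[8.5,3.72,0.64,-0.4,0,0,np.float64(-0.052)],[8.5,3.68,0.83,-0.4,0,0,np.float64(-0.052)],[8.5,3.63,1.02,-0.4,0,0,np.float64(-0.052)],[8.5,3.57,1.21,-0.4,0,0,np.float64(-0.052)],[8.5,3.75,0.24,0,0,0,np.float64(-0.0)],[8.5,3.75,0.24,0,0,0,np.float64(-0.0)],[8.5,3.75,0.24,0,0,0,np.float64(-0.0)],[8.5,3.75,0.24,0,0,0,np.float64(-0.0)],[8.5,3.75,0.25,0,0,0,np.float64(-0.0)],[8.5,3.75,0.24,0,0,0,np.float64(-0.0)],[8.5,3.75,0.25,0,0,0,np.float64(-0.0)],[8.5,3.75,0.24,0,0,0,np.float64(-0.0)]]
```

Emit:
{"api": "jog_arm", "payload": {"moves": [[[8.5,1.2,-0.8,-3.5,0,0,-0.105],[8.5,1.25,-0.65,-3.5,0,0,-0.105],[8.5,1.3,-0.5,-3.5,0,0,-0.105],[8.5,1.35,-0.4,-3.5,0,0,-0.105],[8.5,1.4,-0.2,-3.5,0,0,-0.105],[8.5,1.4,-0.1,-3.5,0,0,-0.105],[8.5,3.7,-0.5,-0.4,0,0,-0.052],[8.5,3.7,-0.3,-0.4,0,0,-0.052],[8.5,3.7,-0.1,-0.4,0,0,-0.052],[8.5,3.7,0.05,-0.4,0,0,-0.052],[8.5,3.7,0.25,-0.4,0,0,-0.052],[8.5,3.7,0.45,-0.4,0,0,-0.052],[8.5,3.7,0.65,-0.4,0,0,-0.052],[8.5,3.7,0.8,-0.4,0,0,-0.052],[8.5,3.6,1.0,-0.4,0,0,-0.052],[8.5,3.6,1.2,-0.4,0,0,-0.052]]]}}

```text
time: 2.53
tool_pos: [0.439, -0.1511, 0.4818]
tool_rot: [0.0, 0.707, 0.707, 0.0]
contact_force: [-0.1, -0.1, -0.0]
gripper_width: 1.002
grasp_force: 0.0
```

```bash
sed -i 's/a=round(a,3)/a=float(round(a,3))/' h.py
python3 - <<'E'
from h import *
p,t,s=pose();print(p,np.rad2deg(t),s["joint_pos"],s["time"],s["contact_force"])
plan([(.45,.15,.48,90,8.5,3.8),(.485,.40,.3,90,8.5,3.8)])
E
```

```text
[ 0.43900635 -0.15107835  0.48181897] 90.01612203832659 [-4.91947863e-01 -3.51850853e-01  1.56635968e+00 -2.96029950e-06
  1.92607094e+00 -4.92230491e-01] 2.5333 [-0.08966016 -0.12737995 -0.0285461 ]
17
[[8.5,3.76,0.14,0.02,0,0,0],[8.5,3.76,0.14,0.02,0,0,0],[8.5,3.76,0.14,0.02,0,0,0],[8.5,3.77,0.14,0.02,0,0,0],[8.5,3.76,0.14,0.03,0,0,0],[8.5,3.77,0.14,0.02,0,0,0],[8.5,3.76,0.13,0.03,0,0,0],[8.5,3.77,0.14,0.02,0,0,0],[8.5,2.78,0.39,2,0,0,0],[8.5,2.78,0.39,2,0,0,0],[8.5,2.78,0.39,2,0,0,0],[8.5,2.78,0.39,2,0,0,0],[8.5,2.78,0.39,2,0,0,0],[8.5,2.77,0.39,2,0,0,0],[8.5,2.78,0.39,2,0,0,0],[8.5,2.77,0.39,2,0,0,0],[8.5,2.78,0.38,2,0,0,0]]
```

Emit:
{"api": "jog_arm", "payload": {"moves": [[[8.5,3.75,0.15,0,0,0,0],[8.5,3.75,0.15,0,0,0,0],[8.5,3.75,0.15,0,0,0,0],[8.5,3.75,0.15,0,0,0,0],[8.5,3.75,0.15,0,0,0,0],[8.5,3.75,0.15,0,0,0,0],[8.5,3.75,0.15,0,0,0,0],[8.5,3.75,0.15,0,0,0,0],[8.5,2.8,0.4,2,0,0,0],[8.5,2.8,0.4,2,0,0,0],[8.5,2.8,0.4,2,0,0,0],[8.5,2.8,0.4,2,0,0,0],[8.5,2.8,0.4,2,0,0,0],[8.5,2.8,0.4,2,0,0,0],[8.5,2.8,0.4,2,0,0,0],[8.5,2.8,0.4,2,0,0,0],[8.5,2.8,0.4,2,0,0,0]]]}}

```text
time: 3.95
tool_pos: [0.4878, 0.4005, 0.3003]
tool_rot: [0.0, 0.708, 0.706, 0.0]
contact_force: [0.9, -0.7, 1.2]
gripper_width: 0.995
grasp_force: 0.0
```

```bash
cat >> h.py <<'E'
def wpix(f,X):
    c=f["R"]@np.array(X)+f["t"]; a=np.arctan2(np.hypot(c[0],c[1]),c[2])/np.hypot(c[0],c[1])
    return f["fx"]*c[0]*a+f["cx"],f["fy"]*c[1]*a+f["cy"]
def wray(f,u,v,z):
    a,b=(u-f["cx"])/f["fx"],(v-f["cy"])/f["fy"]; r=np.hypot(a,b)
    d=np.array([a*np.sinc(r/np.pi),b*np.sinc(r/np.pi),np.cos(r)])@f["R"]; o=-f["R"].T@f["t"]
    return o+d*(z-o[2])/d[2]
E
python3 - <<'E'
from h import *
np.set_printoptions(precision=4,suppress=True)
f=grab_frame("wrist"); pickle.dump(f,open("w1.pkl","wb"))
im=f["color"].copy()
print(pose()[:2],"cam",-f["R"].T@f["t"],f["fx"])
for X in [(.5533,.3673,.025),(.5535,.292,.025),(.5535,.217,.025),(.6285,.2915,.025),(.4847,.4505,.058),(.4215,.3475,.058),(.4304,.2468,.051),(.4167,.1612,.048)]:
    u,v=wpix(f,X); cv2.drawMarker(im,(int(u+.5),int(v+.5)),(0,0,255),0,9); print(X,round(u,1),round(v,1))
cv2.imwrite("pics/w1.png",im)
for o in("objective","nest_slim","nest_medium","nest_rect","eyepiece","condenser_lens"):
    for r in regions_of(o,f)[:1]: print(o,r["p"],r["rect"],wray(f,*r["rect"][:2],.025))
E
```

```text
(array([0.4862, 0.4034, 0.294 ]), np.float64(1.5718559254106028)) cam [0.4877 0.4788 0.4431] 371.64829954431775
(0.5533, 0.3673, 0.025) 378.5 213.8
(0.5535, 0.292, 0.025) 375.7 272.6
(0.5535, 0.217, 0.025) 372.4 324.1
(0.6285, 0.2915, 0.025) 433.6 272.0
(0.4847, 0.4505, 0.058) 319.6 144.1
(0.4215, 0.3475, 0.058) 262.6 238.9
(0.4304, 0.2468, 0.051) 275.7 315.0
(0.4167, 0.1612, 0.048) 269.8 367.6
objective 0.64 [319.0, 141.6, 24.4, 18.1] [0.4838 0.4509 0.025 ]
nest_slim 0.86 [376.2, 271.6, 63.8, 53.3] [0.554  0.2934 0.025 ]
nest_medium 0.69 [378.1, 210.4, 64.1, 60.2] [0.5527 0.3714 0.025 ]
nest_rect 0.92 [374.0, 322.7, 54.7, 47.2] [0.5555 0.2192 0.025 ]
eyepiece 0.8 [264.3, 232.4, 37.0, 40.9] [0.4183 0.3444 0.025 ]
condenser_lens 0.85 [277.6, 304.5, 33.1, 52.3] [0.4299 0.2472 0.025 ]
```

View pics/w1.png

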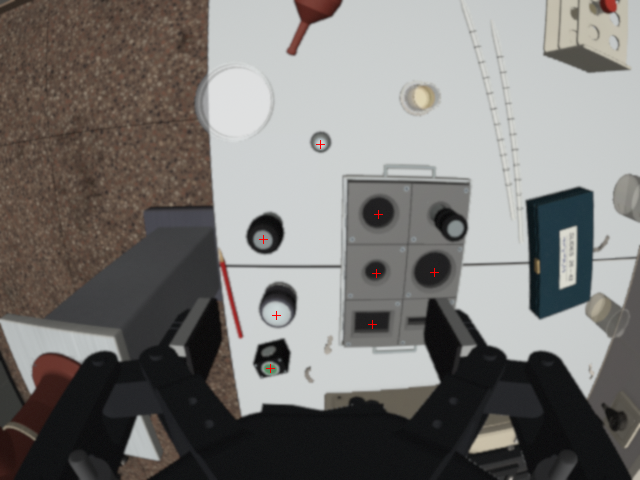

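Run:
```python
from h import *
np.set_printoptions(precision=4,suppress=True)
f=grab_frame("wrist");g=f["color"].mean(-1);p,t,s=pose();print(p,t)
for n,X in dict(med=(.5533,.3673,.011),slim=(.5535,.292,.011),rect=(.5535,.217,.011),wide=(.6285,.2915,.011)).items():
    u,v=wpix(f,X); m=np.zeros(g.shape,np.uint8); 
    m[int(v)-27:int(v)+27,int(u)-30:int(u)+30]=1
    k=((g<60)*m).astype(np.uint8); nl,l,st,ce=cv2.connectedComponentsWithStats(k); i=l[int(v),int(u)]
    print(n,st[i],wray(f,*ce[i],.011)[:2])
for n,X in dict(obj=(.4847,.4505,.058),eye=(.4215,.3475,.058),cond=(.4304,.2468,.051)).items(): print(n,wpix(f,X))
u,v=[int(a) for a in wpix(f,(.4847,.4505,.05))]
cv2.imwrite("pics/w2.png",cv2.resize(f["color"][v-25:v+25,u-30:u+30],None,fx=8,fy=8,interpolation=2)); print(u-30,v-25)
plan([(.4847,.4505,.12,90,6,3.5)])
```

```text
[0.4886 0.3985 0.3035] 1.567706432116272
med [361 195  31  30 723] [0.5546 0.3658]
slim [364 260  20  17 276] [0.5544 0.2892]
rect [354 310  34  19 635] [0.5539 0.2133]
wide [413 250  36  35 971] [0.6305 0.2894]
obj (np.float64(318.25516574662953), np.float64(142.31028336989988))
eye (np.float64(261.80465331135474), np.float64(236.7904069700245))
cond (np.float64(274.97788044023025), np.float64(312.780321574671))
288 116
6
[[6,0.87,-0.07,3.06,0,0,-0.001],[6,0.87,-0.07,3.06,0,0,-0.001],[6,0.87,-0.07,3.06,0,0,-0.001],[6,0.86,-0.06,3.06,0,0,-0.001],[6,0.87,-0.06,3.05,0,0,-0.001],[6,0.86,-0.06,3.06,0,0,-0.001]]
```

View pics/w2.png

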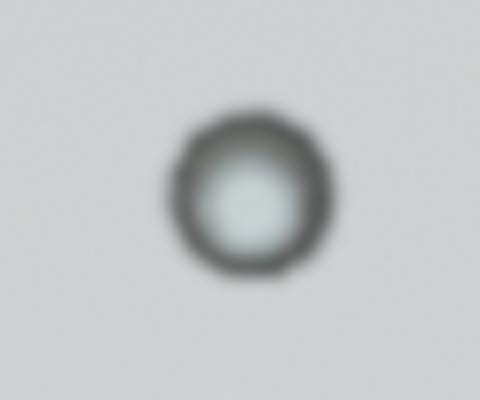

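Emit:
{"api": "jog_arm", "payload": {"moves": [[[6,0.9,-0.05,2.5,0,0,0],[6,0.9,-0.05,3.5,0,0,0],[6,0.9,-0.05,3.5,0,0,0],[6,0.9,-0.05,3.5,0,0,0],[6,0.86,-0.03,3.5,0,0,0],[6,0.5,0,2.7,0,0,0],[6,0,0,1,0,0,0],[6,0,0,0,0,0,0],[6,0,0,0,0,0,0],[6,0,0,0,0,0,0],[6,0,0,0,0,0,0]]]}}

```text
time: 5.27
tool_pos: [0.4876, 0.4494, 0.1029]
tool_rot: [0.0, 0.708, 0.706, 0.003]
contact_force: [-0.1, 0.8, 0.2]
gripper_width: 0.703
grasp_force: 0.0
```

Run:
```python
from h import *
np.set_printoptions(precision=4,suppress=True)
f=grab_frame("wrist");g=f["color"].mean(-1);p,t,s=pose();print(p,t,s["time"],s["joint_vel"])
for n,X in dict(med=(.5533,.3673,.011),slim=(.5535,.292,.011),rect=(.5535,.217,.011),wide=(.6285,.2915,.011)).items():
    u,v=wpix(f,X); 
    if not(0<=u<640 and 0<=v<480): continue
    k=(g<60).astype(np.uint8); nl,l,st,ce=cv2.connectedComponentsWithStats(k); i=l[int(v),int(u)]
    print(n,st[i],wray(f,*ce[i],.011)[:2])
im=f["color"].copy()
u,v=wpix(f,(.4847,.4505,.058)); cv2.drawMarker(im,(int(u+.5),int(v+.5)),(0,0,255),0,9); print(u,v)
cv2.imwrite("pics/w3.png",im)
```

```text
[0.4873 0.4493 0.1025] 1.5683563114089063 5.3167 [ 0.0029  0.0051  0.0107 -0.0002 -0.0007 -0.0011]
med [    0   246   640   234 79462] [0.4676 0.3061]
slim [    0   246   640   234 79462] [0.4676 0.3061]
rect [    0   246   640   234 79462] [0.4676 0.3061]
wide [    0   246   640   234 79462] [0.4676 0.3061]
317.26922099612074 262.21775989598984
```

View pics/w3.png

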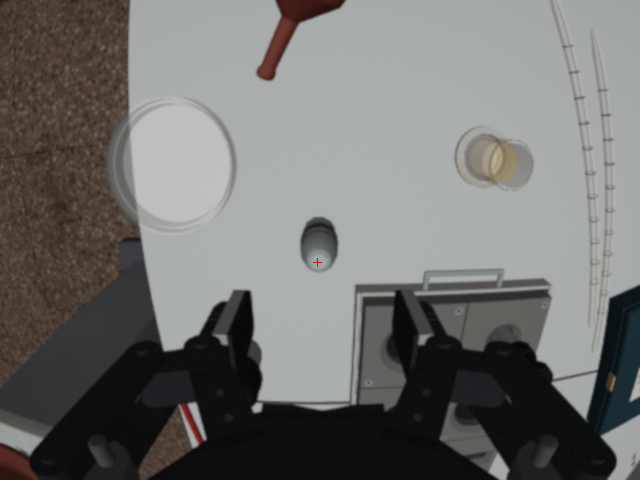

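Emit:
{"api": "jog_arm", "payload": {"moves": [[[6,0.1,-0.2,2,0,0,0],[6,0,0,2.2,0,0,0],[6,0,0,2.2,0,0,0],[6,0,0,1.5,0,0,0],[6,0,0,0.7,0,0,0],[6,0,0,0,0,0,0],[6,0,0,0,0,0,0],[4.5,0,0,0,0,0,0],[3.5,0,0,0,0,0,0],[2.8,0,0,0,0,0,0],[2.4,0,0,0,0,0,0],[1.5,0,0,0,0,0,0],[1.5,0,0,0,0,0,0],[1.5,0,0,0,0,0,0],[1.5,0,0,0,0,0,0],[1.5,0,0,0,0,0,0]]]}}

```text
time: 6.65
tool_pos: [0.4845, 0.4502, 0.0146]
tool_rot: [0.0, 0.708, 0.706, 0.001]
contact_force: [0.2, 0.1, 5.4]
gripper_width: 0.236
grasp_force: 59.0
```

Emit:
{"api": "jog_arm", "payload": {"moves": [[[1.5,0,0,-0.5,0,0,0],[1.5,0,0,-1.5,0,0,0],[1.5,0,0,-2.2,0,0,0],[1.5,-1,0.4,-2,0,0,0],[1.5,-2,0.9,-0.8,0,0,0],[1.5,-2.6,1.15,0,0,0,0],[1.5,-2.6,1.15,0,0,0,0],[1.5,-2.6,1.15,0,0,0,0],[1.5,-2.4,1.05,0,0,0,0],[1.5,-1.6,0.7,0,0,0,0],[1.5,-1,0.4,0,0,0,0],[1.5,0,0,0,0,0,0],[1.5,0,0,0,0,0,0],[1.5,0,0,0,0,0,0],[1.5,0,0,0,0,0,0],[1.5,0,0,0,0,0,0],[1.5,0,0,0,0,0,0]]]}}

```text
time: 8.07
tool_pos: [0.5521, 0.2923, 0.0833]
tool_rot: [-0.0, 0.707, 0.707, -0.0]
contact_force: [-0.6, 0.5, -1.2]
gripper_width: 0.233
grasp_force: 58.7
```

Run:
```python
from h import *
np.set_printoptions(precision=4,suppress=True)
p,t,s=pose();print(p,np.rad2deg(t),s["time"],s["joint_vel"],s["gripper_width"])
f=grab_frame("wrist"); im=f["color"]
cv2.imwrite("pics/w4.png",im[150:450,120:520].repeat(2,0).repeat(2,1))
for X in[(.5535,.292,.025),(.5535,.292-.0245,.025),(.5535,.292+.0185,.025)]: u,v=wpix(f,X);print(u,v,(u-120)*2,(v-150)*2)
f=grab_frame("top");cv2.imwrite("pics/t4.png",cv2.resize(f["color"][160:320,225:425],None,fx=4,fy=3.75,interpolation=cv2.INTER_CUBIC))
```

```text
[0.5521 0.2923 0.0833] 89.95537580546588 8.0667 [-0.0049  0.0004  0.0012  0.001  -0.0001  0.0002] 0.23272246980500685
325.4227988074627 255.3959664379269 410.8455976149254 210.79193287585377
325.29813974166063 292.99613060204126 410.59627948332127 285.9922612040825
325.50928377864807 224.84011784957258 411.01856755729614 149.68023569914516
```

View pics/w4.png

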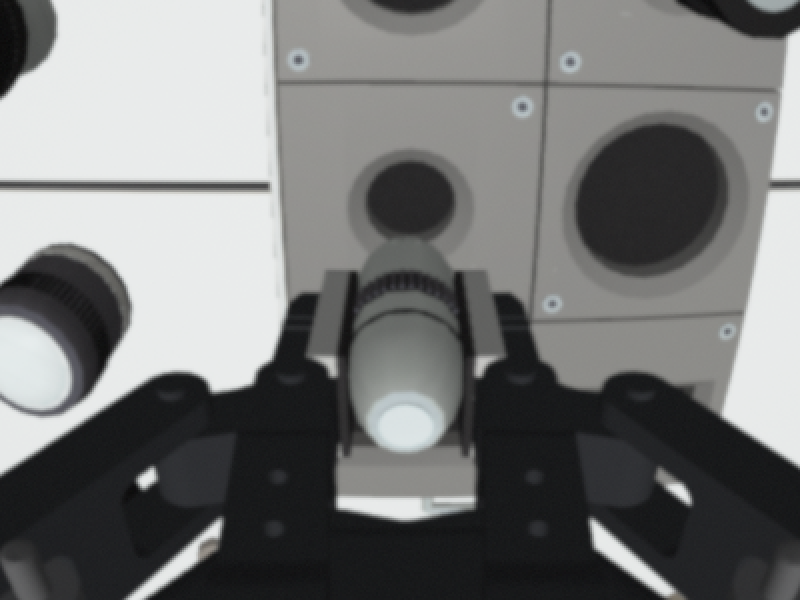

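Emit:
{"api": "jog_arm", "payload": {"moves": [[[1.5,0,0.14,1,0,0,0],[1.5,0,0,1.5,0,0,0],[1.5,0,0,1,0,0,0],[1.5,0,0,0.6,0,0,0],[1.5,0,0,0.4,0,0,0],[1.5,0,0,0.4,0,0,0],[1.5,0,0,0.3,0,0,0],[1.5,0,0,0.2,0,0,0],[1.5,0,0,0.1,0,0,0],[1.5,0,0,0,0,0,0],[1.5,0,0,0,0,0,0],[1.5,0,0,0,0,0,0]]]}}

```text
time: 9.17
tool_pos: [0.5541, 0.2916, 0.0288]
tool_rot: [0.0, 0.708, 0.706, 0.0]
contact_force: [-0.2, 0.3, -0.6]
gripper_width: 0.233
grasp_force: 58.7
```

Emit:
{"api": "jog_arm", "payload": {"moves": [[[1.5,0,0,0.1,0,0,0],[1.5,0,0,0.1,0,0,0],[1.5,0,0,0.08,0,0,0],[1.5,0,0,0,0,0,0],[1.5,0,0,0,0,0,0]]]}}

```text
time: 9.58
tool_pos: [0.5539, 0.2915, 0.0256]
tool_rot: [0.0, 0.708, 0.706, 0.0]
contact_force: [-0.8, 0.3, -0.6]
gripper_width: 0.238
grasp_force: 58.8
```

Not touching yet; go on in small steps.

Emit:
{"api": "jog_arm", "payload": {"moves": [[[1.5,0,0,0.06,0,0,0],[1.5,0,0,0.06,0,0,0],[1.5,0,0,0,0,0,0],[1.5,0,0,0,0,0,0]]]}}

```text
time: 9.92
tool_pos: [0.554, 0.2916, 0.0255]
tool_rot: [-0.0, 0.708, 0.706, -0.0]
contact_force: [-3.4, -1.2, 6.4]
gripper_width: 0.237
grasp_force: 59.6
```

Emit:
{"api": "jog_arm", "payload": {"moves": [[[2.3,0,0,0,0,0,0],[2.6,0,0,0,0,0,0],[3.2,0,0,0,0,0,0],[4.5,0,0,0,0,0,0],[4.5,0,0,0,0,0,0],[4.5,0,0,-0.5,0,0,0],[4.5,0,0,-1.5,0,0,0],[5.5,0,0,-3,0,0,0],[6.5,0,0,-3.5,0,0,0],[7,0,0,-3,0,0,0],[7,0,0,0,0,0,0],[7,0,0,0,0,0,0],[7,0,0,0,0,0,0]]]}}

```text
time: 11.0
tool_pos: [0.5539, 0.2915, 0.1401]
tool_rot: [0.0, 0.708, 0.706, 0.0]
contact_force: [0.1, 0.3, -1.5]
gripper_width: 0.819
grasp_force: 0.0
```

Run:
```python
from h import *
np.set_printoptions(precision=4,suppress=True)
p,t,s=pose();print(p,np.rad2deg(t),s["time"])
f=grab_frame("wrist"); im=f["color"].copy()
for X in[(.554,.2915,.069),(.4215,.3475,.058),(.4304,.2468,.051)]: u,v=wpix(f,X);print(u,v);cv2.drawMarker(im,(int(u+.5),int(v+.5)),(0,0,255),0,9)
cv2.imwrite("pics/w5.png",im)
plan([(.4215,.3475,.11,90,7,3)])
```

```text
[0.5539 0.2915 0.1401] 89.88753109279328 11.0
322.99125649658697 247.38161678774892
124.25400259045657 161.4479406901418
158.4970926652482 294.11192800931497
5
[[7,1.12,-2.64,0.57,0,0,-0],[7,1.12,-2.63,0.58,0,0,-0],[7,1.12,-2.64,0.57,0,0,-0],[7,1.12,-2.63,0.58,0,0,-0],[7,1.12,-2.64,0.57,0,0,-0]]
```

View pics/w5.png

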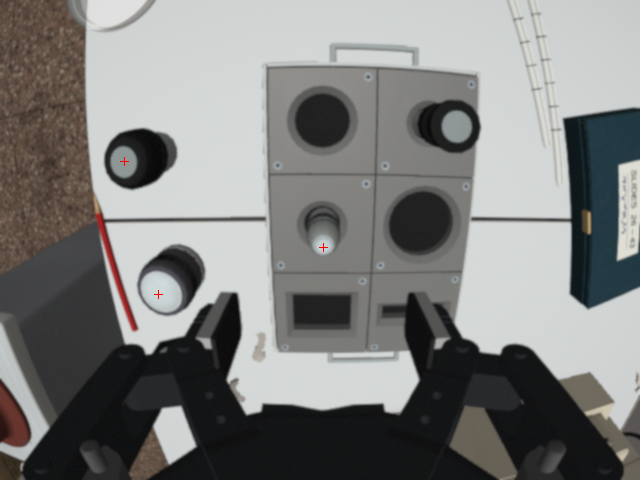

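Emit:
{"api": "jog_arm", "payload": {"moves": [[[7,0.6,-1.3,0,0,0,0],[7,1.1,-2.7,0,0,0,0],[7,1.3,-3.2,0.5,0,0,0],[7,1.3,-3.1,1,0,0,0],[7,0.9,-1.94,1,0,0,0],[7,0.4,-1,0.5,0,0,0],[7,0,0,0,0,0,0],[7,0,0,0,0,0,0],[7,0,0,0,0,0,0],[7,0,0,0,0,0,0]]]}}

```text
time: 11.88
tool_pos: [0.4231, 0.3476, 0.1101]
tool_rot: [0.0, 0.708, 0.706, 0.001]
contact_force: [0.1, 0.0, -0.0]
gripper_width: 0.826
grasp_force: 0.0
```

Emit:
{"api": "jog_arm", "payload": {"moves": [[[7,0,-0.15,1,0,0,0],[7,0,0,2,0,0,0],[7,0,0,2.2,0,0,0],[7,0,0,2,0,0,0],[7,0,0,1.3,0,0,0],[7,0,0,0.75,0,0,0],[7,0,0,0,0,0,0],[7,0,0,0,0,0,0],[5.5,0,0,0,0,0,0],[4.8,0,0,0,0,0,0],[4.3,0,0,0,0,0,0],[3.5,0,0,0,0,0,0],[3.5,0,0,0,0,0,0],[3.5,0,0,0,0,0,0],[3.5,0,0,0,0,0,0]]]}}

```text
time: 13.13
tool_pos: [0.4212, 0.3485, 0.0185]
tool_rot: [0.0, 0.708, 0.706, 0.001]
contact_force: [0.9, 0.8, 7.2]
gripper_width: 0.475
grasp_force: 60.8
```

Emit:
{"api": "jog_arm", "payload": {"moves": [[[3.5,0,0,-0.5,0,0,0],[3.5,0,0,-1.5,0,0,0],[3.5,0,0,-2.2,0,0,0],[3.5,0,0.6,-2,0,0,0],[3.5,0.2,1.5,-0.6,0,0,0],[3.5,0.35,2.4,0,0,0,0],[3.5,0.4,2.6,0,0,0,0],[3.5,0.4,2.6,0,0,0,0],[3.5,0.3,1.9,0,0,0,0],[3.5,0.2,1.1,0,0,0,0],[3.5,0.1,0.5,0,0,0,0],[3.5,0,0,0,0,0,0],[3.5,0,0,0,0,0,0],[3.5,0,0,0,0,0,0],[3.5,0,0,0,0,0,0]]]}}

```text
time: 14.38
tool_pos: [0.5511, 0.3669, 0.0846]
tool_rot: [-0.0, 0.708, 0.707, -0.0]
contact_force: [-0.0, 0.6, -1.6]
gripper_width: 0.477
grasp_force: 60.7
```

Run:
```python
from h import *
np.set_printoptions(precision=4,suppress=True)
p,t,s=pose();print(p,np.rad2deg(t),s["time"],s["gripper_width"])
f=grab_frame("wrist"); im=f["color"].copy()
for X in[(.5533,.367+.0245,.025),(.5533+.0245,.367,.025),(.5533-.0245,.367,.025)]: u,v=wpix(f,X);cv2.drawMarker(im,(int(u+.5),int(v+.5)),(0,0,255),0,5)
cv2.imwrite("pics/w6.png",im[150:450,120:520].repeat(2,0).repeat(2,1))
```

```text
[0.5511 0.3669 0.0846] 89.91388943552735 14.3833 0.47685874859810384
```

View pics/w6.png

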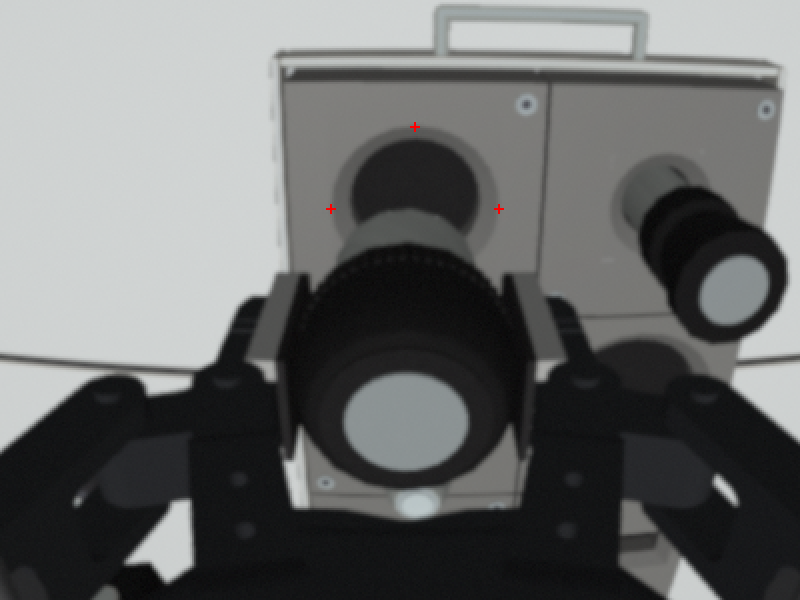

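Emit:
{"api": "jog_arm", "payload": {"moves": [[[3.5,0.1,0.2,1,0,0,0],[3.5,0,0,1.3,0,0,0],[3.5,0,0,0.9,0,0,0],[3.5,0,0,0.6,0,0,0],[3.5,0,0,0.5,0,0,0],[3.5,0,0,0.4,0,0,0],[3.5,0,0,0.3,0,0,0],[3.5,0,0,0.2,0,0,0],[3.5,0,0,0,0,0,0],[3.5,0,0,0,0,0,0],[3.5,0,0,0,0,0,0]]]}}

```text
time: 15.35
tool_pos: [0.5545, 0.3682, 0.0334]
tool_rot: [0.0, 0.708, 0.706, 0.0]
contact_force: [-0.0, 0.0, -0.9]
gripper_width: 0.473
grasp_force: 60.7
```

Emit:
{"api": "jog_arm", "payload": {"moves": [[[3.5,0,0,0.1,0,0,0],[3.5,0,0,0.1,0,0,0],[3.5,0,0,0.1,0,0,0],[3.5,0,0,0.08,0,0,0],[3.5,0,0,0,0,0,0],[3.5,0,0,0,0,0,0]]]}}

```text
time: 15.85
tool_pos: [0.5542, 0.3681, 0.0296]
tool_rot: [0.0, 0.708, 0.706, 0.0]
contact_force: [-1.0, -0.8, 3.5]
gripper_width: 0.474
grasp_force: 61.0
```

Emit:
{"api": "jog_arm", "payload": {"moves": [[[3.5,0,0,0.04,0,0,0],[3.5,0,0,0,0,0,0],[4.3,0,0,0,0,0,0],[4.6,0,0,0,0,0,0],[5.2,0,0,0,0,0,0],[6,0,0,0,0,0,0],[6,0,0,0,0,0,0],[6,0,0,-0.5,0,0,0],[6,0,0,-1.5,0,0,0],[6,0,0,-3,0,0,0],[6.5,0,0,-3.3,0,0,0],[7.4,0,0,-2,0,0,0],[7.4,0,0,0,0,0,0],[7.4,0,0,0,0,0,0]]]}}

```text
time: 17.02
tool_pos: [0.5557, 0.3688, 0.1355]
tool_rot: [0.001, 0.708, 0.706, 0.003]
contact_force: [0.1, -0.1, -1.2]
gripper_width: 0.866
grasp_force: 0.0
```

Run:
```python
from h import *
np.set_printoptions(precision=4,suppress=True)
p,t,s=pose();print(p,np.rad2deg(t),s["time"],s["gripper_width"])
f=grab_frame("wrist"); im=f["color"].copy()
for X in[(.5542,.367,.069),(.4304,.2468,.051),(.4167,.1612,.048)]: u,v=wpix(f,X);print(u,v);cv2.drawMarker(im,(int(u+.5),int(v+.5)),(0,0,255),0,5)
cv2.imwrite("pics/w7.png",im)
plan([(.4304,.2468,.11,90,7,3)])
```

```text
[0.5557 0.3688 0.1355] 89.88930938661524 17.0167 0.8662165197393158
319.9058887170422 253.07935908757236
172.41459309617593 378.30848729905006
180.16102544594227 439.8640051770377
6
[[7,-2.03,-2.06,0.38,0,0,-0],[7,-2.03,-2.06,0.38,0,0,-0],[7,-2.03,-2.06,0.38,0,0,-0],[7,-2.02,-2.07,0.39,0,0,-0],[7,-2.03,-2.06,0.38,0,0,-0],[7,-2.02,-2.07,0.39,0,0,-0]]
```

View pics/w7.png

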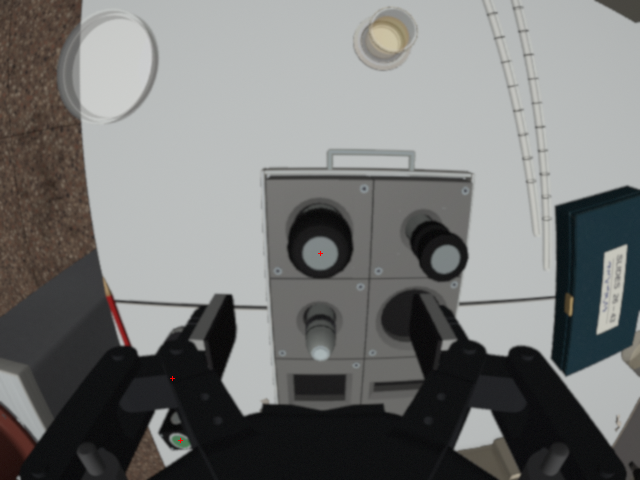

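Emit:
{"api": "jog_arm", "payload": {"moves": [[[7.4,-1.2,-1.2,0,0,0,0],[7.4,-2.4,-2.5,0,0,0,0],[7.4,-2.9,-3,0,0,0,0],[7.4,-2.8,-2.9,0.7,0,0,0],[7.4,-1.9,-1.9,1,0,0,0],[7.4,-0.93,-0.88,0.5,0,0,0],[7.4,0,0,0,0,0,0],[7.4,0,0,0,0,0,0],[7.4,0,0,0,0,0,0],[7.4,0,0,0,0,0,0]]]}}

```text
time: 17.9
tool_pos: [0.431, 0.2477, 0.1101]
tool_rot: [0.0, 0.708, 0.707, 0.0]
contact_force: [0.2, -0.4, 0.1]
gripper_width: 0.866
grasp_force: 0.0
```

Emit:
{"api": "jog_arm", "payload": {"moves": [[[7.4,-0.07,-0.07,1,0,0,0],[7.4,0,0,2,0,0,0],[7.4,0,0,2.3,0,0,0],[7.4,0,0,2.1,0,0,0],[7.4,0,0,1.4,0,0,0],[7.4,0,0,0.9,0,0,0],[7.4,0,0,0,0,0,0],[7.4,0,0,0,0,0,0],[6,0,0,0,0,0,0],[5.2,0,0,0,0,0,0],[4.7,0,0,0,0,0,0],[3.9,0,0,0,0,0,0],[3.9,0,0,0,0,0,0],[3.9,0,0,0,0,0,0],[3.9,0,0,0,0,0,0]]]}}

```text
time: 19.15
tool_pos: [0.4306, 0.2468, 0.0142]
tool_rot: [0.001, 0.708, 0.706, 0.001]
contact_force: [0.4, -0.7, 6.0]
gripper_width: 0.519
grasp_force: 61.8
```

Emit:
{"api": "jog_arm", "payload": {"moves": [[[3.9,0,0,-0.5,0,0,0],[3.9,0,0,-1.5,0,0,0],[3.9,0,0,-2.5,0,0,0],[3.9,0,0,-2.8,0,0,0],[3.9,0.2,0.8,-2,0,0,0],[3.9,0.4,1.8,-0.7,0,0,0],[3.9,0.6,2.7,0,0,0,0],[3.9,0.7,3,0,0,0,0],[3.9,0.7,3,0,0,0,0],[3.9,0.65,3,0,0,0,0],[3.9,0.6,2.6,0,0,0,0],[3.9,0.4,1.8,0,0,0,0],[3.9,0.22,1.1,0,0,0,0],[3.9,0,0,0,0,0,0],[3.9,0,0,0,0,0,0],[3.9,0,0,0,0,0,0],[3.9,0,0,0,0,0,0]]]}}

```text
time: 20.57
tool_pos: [0.6263, 0.2904, 0.1122]
tool_rot: [-0.0, 0.708, 0.707, -0.001]
contact_force: [-0.8, 0.9, -3.4]
gripper_width: 0.517
grasp_force: 61.7
```

Run:
```python
from h import *
np.set_printoptions(precision=4,suppress=True)
p,t,s=pose();print(p,np.rad2deg(t),s["time"],s["gripper_width"])
f=grab_frame("wrist"); im=f["color"].copy()
for X in[(.6285,.2915+.0305,.025),(.6285+.0305,.2915,.025),(.6285-.0305,.2915,.025)]: u,v=wpix(f,X);cv2.drawMarker(im,(int(u+.5),int(v+.5)),(0,0,255),0,5)
cv2.imwrite("pics/w8.png",im[150:450,120:520].repeat(2,0).repeat(2,1))
```

```text
[0.6263 0.2904 0.1122] 89.90214719354653 20.5667 0.5171614503172698
```

View pics/w8.png

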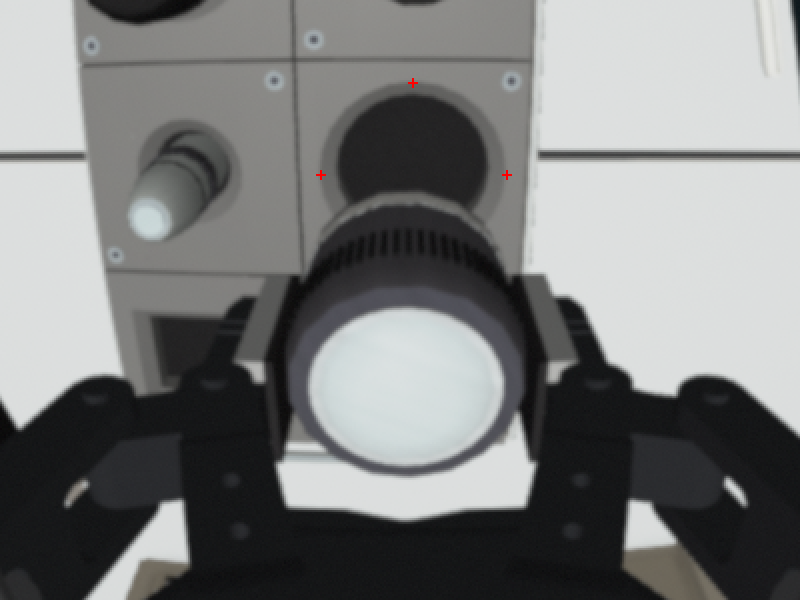

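Emit:
{"api": "jog_arm", "payload": {"moves": [[[3.9,0.07,0.15,1,0,0,0],[3.9,0,0,2,0,0,0],[3.9,0,0,1.7,0,0,0],[3.9,0,0,1,0,0,0],[3.9,0,0,0.7,0,0,0],[3.9,0,0,0.6,0,0,0],[3.9,0,0,0.5,0,0,0],[3.9,0,0,0.4,0,0,0],[3.9,0,0,0.2,0,0,0],[3.9,0,0,0,0,0,0],[3.9,0,0,0,0,0,0],[3.9,0,0,0,0,0,0]]]}}

```text
time: 21.62
tool_pos: [0.6294, 0.2915, 0.0324]
tool_rot: [0.0, 0.708, 0.706, 0.001]
contact_force: [-0.2, -0.2, -2.3]
gripper_width: 0.521
grasp_force: 61.7
```

Emit:
{"api": "jog_arm", "payload": {"moves": [[[3.9,0,0,0.2,0,0,0],[3.9,0,0,0.15,0,0,0],[3.9,0,0,0.1,0,0,0],[3.9,0,0,0.1,0,0,0],[3.9,0,0,0.1,0,0,0],[3.9,0,0,0.05,0,0,0],[3.9,0,0,0,0,0,0],[3.9,0,0,0,0,0,0]]]}}

```text
time: 22.28
tool_pos: [0.6291, 0.2913, 0.0253]
tool_rot: [0.0, 0.708, 0.706, 0.0]
contact_force: [-2.6, 0.1, 4.0]
gripper_width: 0.516
grasp_force: 62.2
```

Emit:
{"api": "jog_arm", "payload": {"moves": [[[3.9,0,0,0.03,0,0,0],[3.9,0,0,0,0,0,0],[4.7,0,0,0,0,0,0],[5,0,0,0,0,0,0],[5.5,0,0,0,0,0,0],[6,0,0,0,0,0,0],[6,0,0,0,0,0,0],[6,0,0,-0.5,0,0,0],[6,0,0,-1.5,0,0,0],[6,0,0,-3,0,0,0],[6.5,0,0,-3.3,0,0,0],[7.2,0,0,-2.7,0,0,0],[7.2,0,0,-1,0,0,0],[7.2,0,0,0,0,0,0],[7.2,0,0,0,0,0,0]]]}}

```text
time: 23.53
tool_pos: [0.6291, 0.2914, 0.1449]
tool_rot: [0.0, 0.708, 0.706, 0.001]
contact_force: [0.5, -0.3, -0.3]
gripper_width: 0.842
grasp_force: 0.0
```

Run:
```python
from h import *
np.set_printoptions(precision=4,suppress=True)
p,t,s=pose();print(p,np.rad2deg(t),s["time"],s["gripper_width"])
f=grab_frame("wrist"); W=grab_frame("top"); cv2.imwrite("pics/w9.png",f["color"])
plan([(.59,.24,.15,95,7.2,2),(.45,.18,.15,108.4,7.2,3.5),(.4167,.1612,.11,108.4,7.2,2),(.4167,.1612,.11,108.4,7.2,2)])
```

```text
[0.6291 0.2914 0.1449] 89.88547381852375 23.5333 0.8420376832788369
13
[[7.2,-1.27,-0.94,-0.21,0,0,-0.022],[7.2,-1.25,-0.96,-0.21,0,0,-0.022],[7.2,-1.23,-0.99,-0.21,0,0,-0.022],[7.2,-1.21,-1.02,-0.2,0,0,-0.022],[7.2,-0.95,-2.89,-0,0,0,-0.047],[7.2,-0.82,-2.94,-0,0,0,-0.047],[7.2,-0.68,-2.97,-0,0,0,-0.047],[7.2,-0.54,-3,-0,0,0,-0.047],[7.2,-0.4,-3.02,-0,0,0,-0.047],[7.2,-0.24,-1.25,1.33,0,0,-0],[7.2,-0.25,-1.25,1.33,0,0,-0],[7.2,-0.24,-1.25,1.34,0,0,-0],[7.2,-0,-0,-0,0,0,-0]]
```

View pics/w9.png

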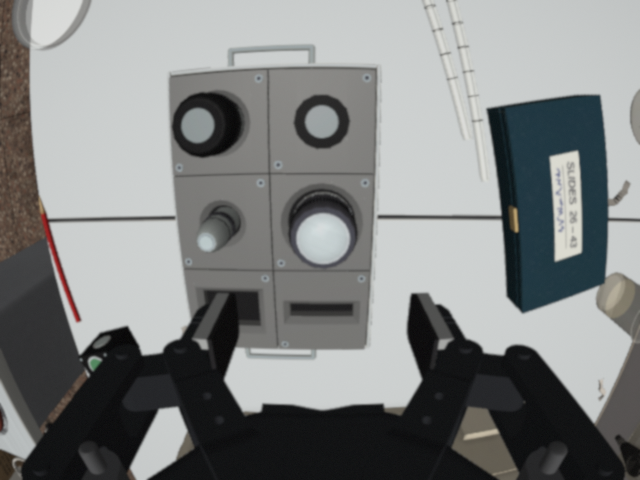

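Run:
```python
from h import *
np.set_printoptions(precision=3,suppress=True,linewidth=200)
for n in("top","scene"):
    f=pickle.load(open(n+".pkl","rb"));W=cloud(f)[f["depth"]>0]
    for z0,z1 in((.1,.2),(.2,.27),(.27,.33),(.33,.4)):
        o=[]
        for x in np.arange(.28,.6,.03):
            k=(W[:,0]>=x)&(W[:,0]<x+.03)&(W[:,2]>z0)&(W[:,2]<z1)&(W[:,1]<.2)&(W[:,1]>-.25); o.append((round(x,2),round(float(np.percentile(W[k,1],99)),3)) if k.sum()>3 else None)
        print(n,z0,o)
# arm now: scene + top cloud around the tool
p,t,s=pose()
for n in("scene","top"):
    f=grab_frame(n);W=cloud(f)[f["depth"]>0]
    u=np.array([p[0],p[1]])/np.hypot(*p[:2]); r=W[:,:2]@u; l=W[:,:2]@np.array([-u[1],u[0]])
    for zz in np.arange(.15,.75,.05):
        k=(W[:,2]>=zz)&(W[:,2]<zz+.05)&(abs(l)<.12)&(r>-.2)&(r<.85)
        if k.sum()>5: print(n,round(zz,2),"r",np.percentile(r[k],[1,99]),"lat",np.percentile(l[k],[1,99]),"lat near wrist",np.percentile(l[k&(r>.3)],[1,99]) if (k&(r>.3)).sum()>5 else None)
```

```text
top 0.1 [None, None, None, None, None, (np.float64(0.43), 0.079), (np.float64(0.46), 0.08), (np.float64(0.49), 0.082), (np.float64(0.52), 0.129), (np.float64(0.55), 0.126), (np.float64(0.58), 0.102)]
top 0.2 [None, None, None, (np.float64(0.37), 0.081), (np.float64(0.4), 0.093), (np.float64(0.43), 0.092), (np.float64(0.46), 0.08), (np.float64(0.49), 0.08), (np.float64(0.52), -0.053), None, None]
top 0.27 [None, (np.float64(0.31), 0.047), (np.float64(0.34), 0.048), (np.float64(0.37), 0.08), (np.float64(0.4), 0.082), (np.float64(0.43), 0.081), None, None, None, None, None]
top 0.33 [None, (np.float64(0.31), 0.048), (np.float64(0.34), 0.045), (np.float64(0.37), -0.035), None, None, None, None, None, None, None]
scene 0.1 [None, None, None, None, (np.float64(0.4), 0.08), (np.float64(0.43), 0.083), (np.float64(0.46), 0.084), (np.float64(0.49), 0.085), (np.float64(0.52), 0.134), (np.float64(0.55), 0.124), (np.float64(0.58), 0.105)]
scene 0.2 [None, None, None, (np.float64(0.37), 0.084), (np.float64(0.4), 0.088), (np.float64(0.43), 0.095), (np.float64(0.46), 0.083), (np.float64(0.49), 0.085
[... 689 characters left out ...]
rist [-0.001  0.037]
top 0.15 r [0.429 0.658] lat [-0.12   0.021] lat near wrist [-0.12   0.021]
top 0.2 r [0.409 0.66 ] lat [-0.12   0.025] lat near wrist [-0.12   0.025]
top 0.25 r [0.36  0.664] lat [-0.119  0.027] lat near wrist [-0.119  0.027]
top 0.3 r [0.303 0.67 ] lat [-0.12   0.028] lat near wrist [-0.12   0.028]
top 0.35 r [0.322 0.668] lat [-0.114  0.062] lat near wrist [-0.114  0.062]
top 0.4 r [0.577 0.731] lat [-0.057  0.069] lat near wrist [-0.057  0.069]
top 0.45 r [0.5   0.718] lat [-0.052  0.069] lat near wrist [-0.052  0.069]
top 0.5 r [0.402 0.551] lat [-0.019  0.079] lat near wrist [-0.019  0.079]
top 0.55 r [0.374 0.454] lat [-0.01   0.071] lat near wrist [-0.01   0.071]
```

Run:
```python
from h import *
plan([(.58,.25,.145,95,7.2,2.5),(.46,.20,.145,108.4,7.2,3.3)])
```

```text
7
[[7.2,-1.36,-1.58,-0.12,0,0,-0.03],[7.2,-1.32,-1.62,-0.12,0,0,-0.03],[7.2,-1.26,-1.67,-0.13,0,0,-0.03],[7.2,-0.98,-3.1,0,0,0,-0.058],[7.2,-0.8,-3.15,0,0,0,-0.058],[7.2,-0.62,-3.19,0,0,0,-0.058],[7.2,-0.43,-3.22,0,0,0,-0.058]]
```

Emit:
{"api": "jog_arm", "payload": {"moves": [[[7.2,-1.35,-1.6,-0.1,0,0,-0.03],[7.2,-1.3,-1.6,-0.1,0,0,-0.03],[7.2,-1.25,-1.65,-0.1,0,0,-0.03],[7.2,-1,-3.1,0,0,0,-0.058],[7.2,-0.8,-3.15,0,0,0,-0.058],[7.2,-0.6,-3.2,0,0,0,-0.058],[7.2,-0.4,-3.2,0,0,0,-0.058],[7.2,0,0,0,0,-0.07,0],[7.2,0,0,0,0,-0.07,0],[7.2,0,0,0,0,-0.07,0],[7.2,0,0,0,0,0,0],[7.2,0,0,0,0,0,0],[7.2,0,0,0,0,0,0]]]}}

```text
time: 24.82
tool_pos: [0.4613, 0.2011, 0.1465]
tool_rot: [0.084, 0.582, 0.806, -0.062]
contact_force: [0.6, 0.0, 0.3]
gripper_width: 0.844
grasp_force: 0.0
```

```bash
cat >> h.py <<'E'
from scipy.spatial.transform import Rotation as Ro
def totool(target):
    s=state(); w,x,y,z=s["tool_rot"]; M=Ro.from_quat([x,y,z,w]).as_matrix()
    print("pos",s["tool_pos"].round(4),"axes x",M[:,0].round(3),"y",M[:,1].round(3),"z",M[:,2].round(3),"t",s["time"])
    print("shift cm",((np.array(target)-s["tool_pos"])@M*100).round(2)); return M
E
python3 - <<'E'
from h import *
np.set_printoptions(precision=4,suppress=True)
M=totool((.4182,.1568,.10))
f=grab_frame("wrist");
im=f["color"].copy(); W=cloud(f) if 0 else None
c=np.array([.4167,.1612,.048]);a=np.deg2rad(18.4);ex=np.array([np.cos(a),np.sin(a),0]);ey=np.array([-np.sin(a),np.cos(a),0])
for sx in(-1,1):
  for sy in(-1,1):
    u,v=wpix(f,c+ex*.021*sx+ey*.014*sy);cv2.drawMarker(im,(int(u+.5),int(v+.5)),(0,0,255),0,5)
cv2.imwrite("pics/w10.png",im[150:450,120:520].repeat(2,0).repeat(2,1))
E
```

```text
pos [0.4613 0.2011 0.1465] axes x [-0.308  0.928 -0.207] y [ 0.949  0.315 -0.002] z [ 0.064 -0.197 -0.978] t 24.8167
shift cm [-1.82 -5.47  5.15]
```

View pics/w10.png

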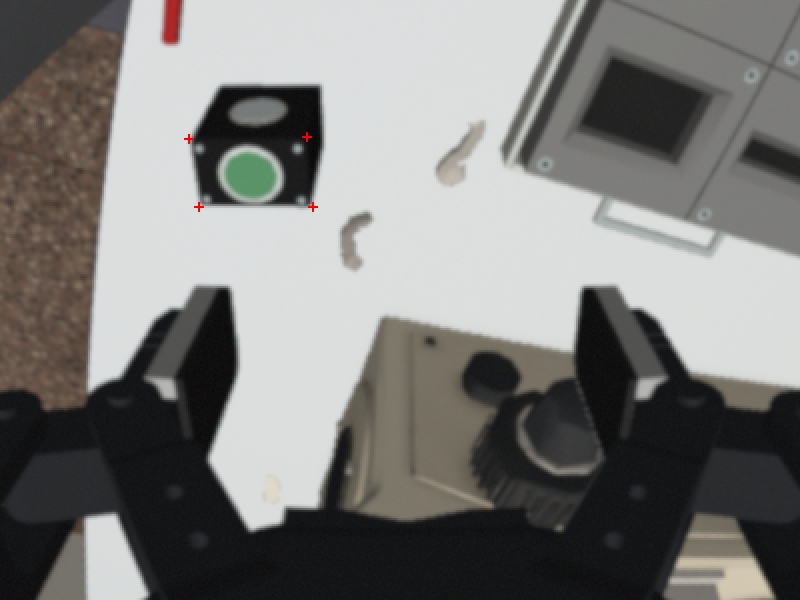

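Emit:
{"api": "jog_arm", "payload": {"moves": [[[7.2,-0.4,-1,0.8,0,0,0],[7.2,-0.6,-1.8,1.7,0,0,0],[7.2,-0.5,-1.7,1.6,0,0,0],[7.2,-0.32,-0.97,1.05,0,0,0],[7.2,0,0,0,0,0,0],[7.2,0,0,0,0,0,0],[7.2,0,0,0,0,0,0],[7.2,0,0,0,0,0,0]]]}}

```text
time: 25.53
tool_pos: [0.4202, 0.1575, 0.1022]
tool_rot: [0.086, 0.582, 0.806, -0.06]
contact_force: [-0.3, -0.2, -0.3]
gripper_width: 0.845
grasp_force: 0.0
```

Run:
```python
from h import *
M=totool((.4182,.1568,.017)); print(state()["contact_force"])
f=grab_frame("scene");W=cloud(f)[f["depth"]>0]
# robot/scope gap indication: highest-z points near wrist
k=(W[:,0]>.3)&(W[:,0]<.5)&(W[:,1]>.08)&(W[:,1]<.35)&(W[:,2]>.2)
for z in np.arange(.2,.6,.04):
    q=W[k&(W[:,2]>=z)&(W[:,2]<z+.04)]
    if len(q): print(round(z,2),len(q),np.percentile(q[:,1],[1,99]).round(3))
```

```text
pos [0.4202 0.1575 0.1022] axes x [-0.307  0.929 -0.208] y [0.949 0.314 0.003] z [ 0.068 -0.197 -0.978] t 25.5333
shift cm [ 1.77 -0.23  8.33]
[-0.25492467 -0.24429167 -0.25763747]
0.2 1483 [0.153 0.225]
0.24 1689 [0.08  0.231]
0.28 1488 [0.08  0.237]
0.32 2314 [0.229 0.279]
0.36 2489 [0.232 0.282]
```

Emit:
{"api": "jog_arm", "payload": {"moves": [[[7.2,0.25,-0.13,1.2,0,0,0],[7.2,0.4,-0.1,2,0,0,0],[7.2,0.4,0,2,0,0,0],[7.2,0.35,0,1.6,0,0,0],[7.2,0.22,0,1,0,0,0],[7.2,0.1,0,0.45,0,0,0],[7.2,0,0,0,0,0,0],[7.2,0,0,0,0,0,0],[7.2,0,0,0,0,0,0]]]}}

```text
time: 26.33
tool_pos: [0.4176, 0.1562, 0.0175]
tool_rot: [0.086, 0.582, 0.806, -0.061]
contact_force: [-1.1, 0.0, 0.5]
gripper_width: 0.842
grasp_force: 0.0
```

Run:
```python
from h import *
M=totool((.4182,.1568,.017)); print(state()["contact_force"])
```

```text
pos [0.4176 0.1562 0.0175] axes x [-0.307  0.928 -0.208] y [0.949 0.315 0.002] z [ 0.068 -0.197 -0.978] t 26.3333
shift cm [0.04 0.08 0.05]
[-1.06045169  0.01032352  0.46756416]
```

Emit:
{"api": "jog_arm", "payload": {"moves": [[[6,0.05,0.05,0,0,0,0],[5,0,0,0,0,0,0],[4.5,0,0,0,0,0,0],[4.3,0,0,0,0,0,0],[3.5,0,0,0,0,0,0],[3.5,0,0,0,0,0,0],[3.5,0,0,0,0,0,0],[3.5,0,0,0,0,0,0]]]}}

```text
time: 27.0
tool_pos: [0.4176, 0.1567, 0.0171]
tool_rot: [0.085, 0.582, 0.806, -0.061]
contact_force: [-0.8, 0.1, 5.0]
gripper_width: 0.482
grasp_force: 61.2
```

Run:
```python
from h import *
M=totool((.4182,.1568,.10)); print(state()["contact_force"],state()["gripper_width"])
```

```text
pos [0.4176 0.1567 0.0171] axes x [-0.307  0.928 -0.209] y [0.949 0.315 0.001] z [ 0.067 -0.198 -0.978] t 27.0
shift cm [-1.74  0.07 -8.1 ]
[-0.84721321  0.08425179  5.00281833] 0.481797690361136
```

Emit:
{"api": "jog_arm", "payload": {"moves": [[[3.5,-0.1,0,-0.5,0,0,0],[3.5,-0.3,0,-1.5,0,0,0],[3.5,-0.5,0,-2.3,0,0,0],[3.5,-0.45,0,-2.2,0,0,0],[3.5,-0.25,0,-1.2,0,0,0],[3.5,0,0,0,0.0134,0,0.0627],[3.5,0,0,0,0.0134,0,0.0627],[3.5,0,0,0,0.0134,0,0.0627],[3.5,0,0,0,0.0134,0,0.0627],[3.5,0,0,0,0.0134,0,0.0627],[3.5,0,0,0,0,0,0],[3.5,0,0,0,0,0,0]]]}}

```text
time: 28.0
tool_pos: [0.4162, 0.1567, 0.0944]
tool_rot: [0.074, 0.703, 0.704, -0.075]
contact_force: [-1.4, -0.2, -1.6]
gripper_width: 0.485
grasp_force: 60.7
```

Run:
```python
from h import *
M=totool((.5535,.2124,.09)); print(state()["contact_force"],state()["gripper_width"])
```

```text
pos [0.4162 0.1567 0.0944] axes x [-0.001  0.978 -0.209] y [ 1.     0.001 -0.002] z [-0.002 -0.209 -0.978] t 28.0
shift cm [ 5.53 13.74 -0.76]
[-1.40395623 -0.23976935 -1.58597114] 0.48538532017462155
```

Emit:
{"api": "jog_arm", "payload": {"moves": [[[3.5,0.4,1,0,0,0,0],[3.5,0.8,2,-0.1,0,0,0],[3.5,1.1,2.7,-0.15,0,0,0],[3.5,1.2,2.9,-0.2,0,0,0],[3.5,1,2.6,-0.15,0,0,0],[3.5,0.7,1.7,-0.1,0,0,0],[3.5,0.33,0.84,-0.06,0,0,0],[3.5,0,0,0,0,0,0],[3.5,0,0,0,0,0,0],[3.5,0,0,0,0,0,0],[3.5,0,0,0,0,0,0]]]}}

```text
time: 28.92
tool_pos: [0.553, 0.2121, 0.0907]
tool_rot: [0.074, 0.703, 0.703, -0.075]
contact_force: [-1.4, 0.2, -0.9]
gripper_width: 0.483
grasp_force: 60.9
```

Run:
```python
from h import *
M=totool((.5535,.2124,.034)); print(state()["contact_force"],state()["gripper_width"])
f=grab_frame("wrist"); im=f["color"].copy()
c=np.array([.5535,.217,.025])
for sx in(-1,1):
  for sy in(-1,1):
    u,v=wpix(f,c+[.0285*sx,.0215*sy,0]);cv2.drawMarker(im,(int(u+.5),int(v+.5)),(0,0,255),0,5)
cv2.imwrite("pics/w11.png",im[150:450,120:520].repeat(2,0).repeat(2,1))
```

```text
pos [0.553  0.2121 0.0907] axes x [ 0.     0.978 -0.209] y [ 1.    -0.    -0.001] z [-0.001 -0.209 -0.978] t 28.9167
shift cm [1.21 0.06 5.53]
[-1.44571845  0.20772542 -0.85901104] 0.48288946195990745
```

View pics/w11.png

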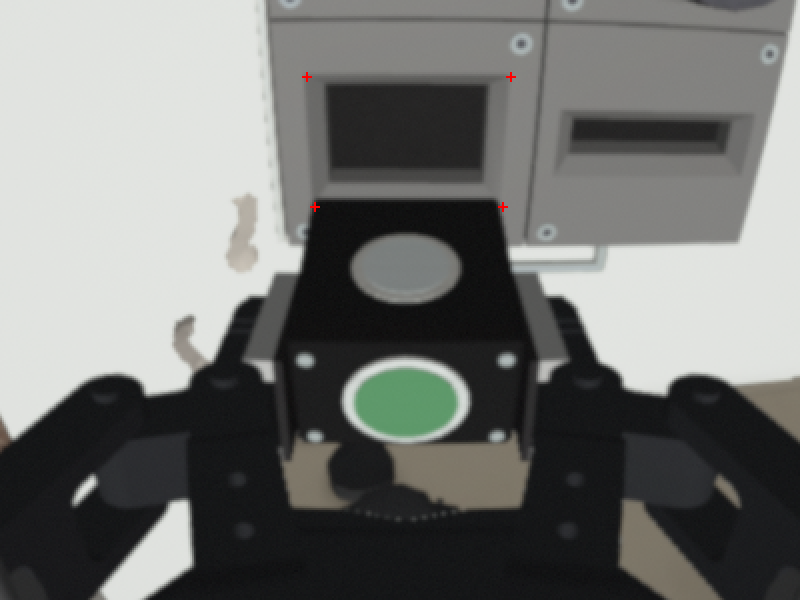

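Run:
```python
from h import *
f=grab_frame("wrist"); g=f["color"].mean(-1)
for z,h in((.025,.0215),(.02,.0165),(.011,.0165)): print(z,[round(wpix(f,(.5535,.217+s*h,z))[1],1) for s in(1,-1)])
for z,h in((.025,.0285),(.02,.0235),(.011,.0235)): print(z,[round(wpix(f,(.5535+s*h,.217,z))[0],1) for s in(-1,1)])
print({v:int(g[v,300:345].mean()) for v in range(182,254)})
print({u:int(g[205:225,u].mean()) for u in list(range(266,290))+list(range(356,382))})
```

```text
0.025 [np.float64(187.5), np.float64(253.0)]
0.02 [np.float64(192.1), np.float64(241.7)]
0.011 [np.float64(186.0), np.float64(234.3)]
0.025 [np.float64(274.5), np.float64(372.6)]
0.02 [np.float64(283.8), np.float64(363.3)]
0.011 [np.float64(285.1), np.float64(361.9)]
{182: 131, 183: 131, 184: 131, 185: 129, 186: 122, 187: 110, 188: 99, 189: 93, 190: 87, 191: 74, 192: 54, 193: 40, 194: 37, 195: 36, 196: 36, 197: 36, 198: 37, 199: 37, 200: 37, 201: 37, 202: 37, 203: 37, 204: 37, 205: 37, 206: 36, 207: 37, 208: 36, 209: 37, 210: 37, 211: 36, 212: 36, 213: 36, 214: 36, 215: 36, 216: 36, 217: 36, 218: 36, 219: 36, 220: 36, 221: 36, 222: 36, 223: 36, 224: 36, 225: 36, 226: 36, 227: 36, 228: 36, 229: 36, 230: 36, 231: 36, 232: 37, 233: 43, 234: 55, 235: 65, 236: 69, 237: 70, 238: 71, 239: 73, 240: 81, 241: 97, 242: 113, 243: 119, 244: 121, 245: 121, 246: 121, 247: 118, 248: 103, 249: 69, 250: 35, 251: 19, 252: 16, 253: 15}
{266: 131, 267: 131, 268: 131, 269: 131, 270: 131, 271: 130, 272: 125, 273: 117, 274: 109, 275: 105, 276: 105, 277: 104, 278: 104, 279: 104, 280: 104, 281: 100, 282: 89, 283: 70, 284: 51, 285: 40, 286: 36, 287: 36, 288: 36, 289: 36, 356: 36, 357: 36, 358: 36, 359: 38, 360: 44, 361: 57, 362: 77, 363: 97, 364: 109, 365: 112, 366: 114, 367: 114, 368: 115, 369: 114, 370: 115, 371: 117, 372: 122, 373: 127, 374: 130, 375: 130, 376: 130, 377: 131, 378: 130, 379: 130, 380: 130, 381: 130}
```

Emit:
{"api": "jog_arm", "payload": {"moves": [[[3.5,0.2,0.03,0.8,0,0,0],[3.5,0.3,0,1.3,0,0,0],[3.5,0.2,0,1,0,0,0],[3.5,0.15,0,0.7,0,0,0],[3.5,0.13,0,0.6,0,0,0],[3.5,0.1,0,0.5,0,0,0],[3.5,0.08,0,0.4,0,0,0],[3.5,0.05,0,0.23,0,0,0],[3.5,0,0,0,0,0,0],[3.5,0,0,0,0,0,0],[3.5,0,0,0,0,0,0]]]}}

```text
time: 29.93
tool_pos: [0.5549, 0.2129, 0.0348]
tool_rot: [0.074, 0.703, 0.703, -0.074]
contact_force: [-0.4, -0.3, -0.3]
gripper_width: 0.483
grasp_force: 60.9
```

Run:
```python
from h import *
M=totool((.5533,.2124,.028)); print(state()["contact_force"],state()["gripper_width"])
```

```text
pos [0.5549 0.2129 0.0348] axes x [ 0.001  0.978 -0.208] y [ 1.    -0.001  0.001] z [ 0.001 -0.208 -0.978] t 29.9333
shift cm [ 0.09 -0.16  0.68]
[-0.35436956 -0.33825349 -0.33118188] 0.48258052901005627
```

Emit:
{"api": "jog_arm", "payload": {"moves": [[[3.5,0,-0.1,0.15,0,0,0],[3.5,0.02,0,0.15,0,0,0],[3.5,0.02,0,0.1,0,0,0],[3.5,0.02,0,0.1,0,0,0],[3.5,0.02,0,0.08,0,0,0],[3.5,0,0,0.06,0,0,0],[3.5,0,0,0,0,0,0],[3.5,0,0,0,0,0,0]]]}}

```text
time: 30.6
tool_pos: [0.5535, 0.2123, 0.0282]
tool_rot: [0.074, 0.703, 0.703, -0.074]
contact_force: [-1.2, 0.4, 1.8]
gripper_width: 0.483
grasp_force: 61.0
```

Emit:
{"api": "jog_arm", "payload": {"moves": [[[3.5,0.01,0,0.05,0,0,0],[3.5,0,0,0,0,0,0],[3.5,0,0,0,0,0,0]]]}}

```text
time: 30.85
tool_pos: [0.5536, 0.2123, 0.0282]
tool_rot: [0.074, 0.703, 0.703, -0.074]
contact_force: [-3.7, 1.2, 4.2]
gripper_width: 0.489
grasp_force: 61.6
```

Seated. Release, then rise along the vertical.

Emit:
{"api": "jog_arm", "payload": {"moves": [[[4.3,0,0,0,0,0,0],[4.6,0,0,0,0,0,0],[5.2,0,0,0,0,0,0],[6,0,0,0,0,0,0],[6,0,0,0,0,0,0],[6,-0.1,0,-0.5,0,0,0],[6,-0.3,0,-1.5,0,0,0],[6,-0.6,0,-2.8,0,0,0],[6,-0.7,0,-3.2,0,0,0],[6,-0.7,0,-3.2,0,0,0],[6,-0.7,0,-3.2,0,0,0],[6,-0.4,0,-2,0,0,0],[6,0,0,0,0,0,0],[6,0,0,0,0,0,0],[6,0,0,0,0,0,0]]]}}

```text
time: 32.1
tool_pos: [0.553, 0.212, 0.1941]
tool_rot: [0.074, 0.703, 0.703, -0.075]
contact_force: [0.3, 0.9, -0.9]
gripper_width: 0.702
grasp_force: 0.0
```

Run:
```python
from h import *
np.set_printoptions(precision=4,suppress=True)
print(pose()[0],state()["time"])
for n in("top","scene"):
    f=grab_frame(n);W=cloud(f);W[f["depth"]==0]=9
    for o,c,zt in(("objective",(.554,.2915),.069),("eyepiece",(.5542,.367),.069),("condenser",(.629,.2915),.062),("cube",(.5535,.217),.059),("telescope",(.628,.3666),.081)):
        k=(np.hypot(W[...,0]-c[0],W[...,1]-c[1])<.028)&(W[...,2]>zt-.006)&(W[...,2]<zt+.01);P=W[k]
        print(n,o,len(P),"ztop",np.percentile(P[:,2],90) if len(P) else None,"exp",zt,P.mean(0) if len(P) else None)
```

```text
[0.553  0.212  0.1941] 32.1
top objective 0 ztop None exp 0.069 None
top eyepiece 389 ztop 0.07057124451301765 exp 0.069 [0.5533 0.3668 0.0683]
top condenser 0 ztop None exp 0.062 None
top cube 25 ztop 0.05978359701736459 exp 0.059 [0.5355 0.2256 0.0585]
top telescope 217 ztop 0.08210707438457056 exp 0.081 [0.6278 0.3687 0.0806]
scene objective 48 ztop 0.06689968538536355 exp 0.069 [0.553  0.2965 0.0654]
scene eyepiece 269 ztop 0.0679651202230732 exp 0.069 [0.5518 0.372  0.0664]
scene condenser 101 ztop 0.058901338756584265 exp 0.062 [0.6272 0.2944 0.0576]
scene cube 221 ztop 0.057539525149487535 exp 0.059 [0.5516 0.2201 0.056 ]
scene telescope 175 ztop 0.07924424847311907 exp 0.081 [0.627  0.3701 0.078 ]
```

```bash
python3 -c "
from plant import *
print(job_done())"
```

```text
the job is handed in; nothing more can be done
None
```

I stood all four optics upright in their matching nests and let go of them; the job is handed in at about 32 s, the telescope was left in its place, and camera depth shows every top within about 3 mm of its fully seated height.

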